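Wedge a leaning display riser level

TASK

The two-step display riser that carries the porcelain jar leans forward, because its two front feet have lost their pads. Take the wooden wedge out of the tray, lay it on a broad face and push it, thin end first and square, under the middle of the riser's front edge until the riser stands level; then leave it there. Do not shove the riser away, and leave the jar and the other things as they stand.

Things in the scene. Friction and masses are not known exactly. Their poses are not given: they have to be found in the camera images.
- riser: Loose two-step display stand of dark wood, 1.0 to 1.45 kg: 200 mm deep, 240 wide, hollow, open below. Origin: middle of the front board's lower edge (the wedge goes under this straight edge, free for 180 mm between the front feet). x runs from front to back, y sideways, z up. Lower step top at z = 56 mm (x 0 to 92), upper at z = 112 (x 92 to 200). At the start it leans forward 0.062 rad, x rising to the back.
- riser_back (a point): Point on the desk midway between the rear feet: x = 180, y = 0, z = -18 mm in the riser's frame. Round feet 24 mm across at y = +-104: rear ones (x = 180) 18 mm tall with rubber pads, front ones (x = 20) only 8 mm tall. The riser pivots about the rear feet (x = 168): its front edge is 7.5 mm above the desk when leaning, 18 mm when level. Pushed hard, it slides.
- wedge: Loose pale wooden wedge, 90 g: 160 mm long, 52 wide, tapering evenly from 28 to 4 mm thick. Origin: centre of the flat base face. x points to the thin end (thin end x = +80 mm, thick end -80), y across the width (+-26), z from the base to the sloping face: thickness 4 + 0.15 (80 - x). At the start it stands on edge in the tray's narrow compartment, y up, its flanks 5 and 57 mm above the desk.
- wedge_tip (a point): Middle of the wedge's thin end on its base face: x = 80 mm, y = 0, z = 0 in the wedge's frame. The wedge works equally well lying on either broad face: the riser is level when the thin end is 93 mm past its front edge. Pushing it in takes some 6 to 15 N; it stays where it is left.
- tray: Fixed wooden desk tray, 200 x 124 mm, walls 24 mm high and 5 thick, floor 5 mm thick. Origin: centre of its underside, x along its length, z up. The narrow compartment (inside y = +23 to +57 mm) holds the wedge, its thin end towards +x; the wide one (y = -57 to +18) holds a brush, an ink stick and a seal stone, none higher than the walls.
- jar: Loose white and blue lidded porcelain jar, 94 mm across, 141 mm tall, about 0.45 kg, standing on the riser's upper step. Origin: centre of its underside, z up.
- seal_box: Loose blue cloth-covered box with a pale band, 92 x 92 x 52 mm, near the tray: bystander. Origin: centre of its underside, z up.
- ink_bottle: Loose black bottle with a white cap, 60 mm across, 154 mm tall: bystander. Origin: centre of its underside, z up.
- books: Fixed stack of books, about 150 x 205 mm, 72 mm high: bystander. Origin: centre of its underside, z up.
There are look-alikes about, which are no part of the job. Of the things like the wedge, leave any that is black; of the rest the smaller one is meant.

How it is judged:
On the way:
1. the wedge is out of the tray and lies on a broad face (horizontal distance between wedge and tray above 0.11 m and angle between wedge's own y axis and vertical between 1.45 and 1.69 rad), for 0.2 s.
At the end, for the whole second after the job is handed in: The riser is within 1 degree of level, resting on the wedge, whose thin end is 50 to 140 mm past the front edge, within 50 mm of its middle and square within 20 degrees; the riser's back is within 30 mm of its start, the jar upright on it (moved under 40 mm); all at rest (angle between riser's own z axis and vertical below 0.0175 rad and contact force between each of wedge, jar and riser above 0.5 N and x of wedge_tip in the frame of riser between 0.05 and 0.14 m and y of wedge_tip in the frame of riser between -0.05 and 0.05 m and angle between the x axis of wedge and the x axis of riser, either way round below 0.38 rad and distance of riser_back from where it was at the start of the episode below 0.03 m and distance of jar from where it was at the start of the episode below 0.04 m and angle between jar's own z axis and vertical below 0.06 rad and linear speed of each of riser, wedge below 0.01 m/s); the robot touches nothing.
It fails at once if the jar is tipped (angle between jar's own z axis and vertical above 0.3 rad).
It fails at once if the riser is shoved more than 40 mm (distance of riser_back from where it was at the start of the episode above 0.04 m).
It fails at once if the box or the bottle is moved more than 25 mm (distance of any of seal_box, ink_bottle from where it was at the start of the episode above 0.025 m).
It also fails if it takes over 59 s, if anything falls off the work surface, if the arm or the gripper's body presses on something with over 40 N, if the wrist force passes 120 N, or if a joint passes its speed limit or range.

ROBOT

A 7-joint arm with a two-finger parallel gripper is mounted at the origin on the work surface. World frame = base frame: x ahead of the robot, y to its left, z up, the work surface at z = 0. Lengths are in m, angles in rad, forces in N, time in s.
With the tool pointing down it reaches from about 0.4 to 0.9 m from the base axis. Payload 5.5 kg.
Tool frame: the origin (TCP) lies on the centre line of the jaws, within the pads' length; the fingertips stand 8 mm ahead of it and the grasp point (between the pads) lies 11 mm behind it; y points along the fingers, z is the direction in which the jaws open and shut, and the axes are right-handed (so a half turn about y gives the same grasp; the last joint's range is limited). The gripper opens to 85 mm and grips with 20 to 120 N. Pads are 22 mm wide; open, the fingers measure 114 mm over their backs; the gripper's body (76 mm by 85 mm) begins 54 mm behind the grasp point. The pads swing forward as they close: fully open they stand 13 mm farther back than shut.
Start: joints at [1.41, 0.501, -0.427, 1.55, 0.221, 1.138, -0.21], TCP at [0.267, -0.592, 0.239] pointing down, gripper open.
Joint ranges: [-2.88, 2.88], [-0.31, 2.03], [-1.54, 1.56], [0.2, 2.42], [-1.41, 4.55], [0.19, 2.02], [-2.57, 2.57]. Speed limits (rad/s): [2.57, 2.57, 3.14, 3.14, 3.14, 3.14, 3.14].

INTERFACE

Orientations are given as a unit quaternion [x, y, z, w].
In Python, from rig import sense, get_image, job_done, trace gives the robot as it stands.
- The arm moves only by the shell command python3 -m handwheel 'ROWS'. ROWS is JSON, a list of rows, each a list of 3 entries, a list of its own where there are three numbers: the finger opening in mm, from 0 to 85.4, then the shift along the tool's x, y, z in mm, then the turn about the tool's y in degrees. In form: [[jaw, [x, y, z], roll], ...]. A call has 1 to 12 rows; each row is the pose to reach, as a shift and turn from the pose commanded when the call began, along the tool's axes at that moment; what a row does not reach only later rows make up. A row lasts 1/12 s, in which the tool goes at most 41.7 mm and 7.16 degrees, less where a joint would pass 70% of its speed; a pose out of reach is approached as far as the arm can. A call with a gripper value outside its range is refused whole. The fingers move at their own pace and stop on an object; the grip force is fixed at half the most. Time passes only in rows, so rows that repeat a pose let the fingers close. It gives the time, the measured TCP pose, the force and the opening at its end, in the units of the state.
- sense(): the state, without advancing time (a new reading comes with each control period).
- get_image(name): name is "scene" or "top"; returns a dict with "frame" (480x640x3 uint8, red, green, blue), "vertical_fov" (degrees; the focal length in pixels is half the picture's height over the tangent of half this angle, whatever the lens; pixels are square), "cx", "cy" (the principal point, pixels), "k1" (the pictures are not rectified: a ray, as slopes to the right and down, at radius r is drawn at 1 + k1 r^2 times it, then the intrinsics apply), "T" (4x4, takes a point from camera to world coordinates). Camera axes: x right, y down, z forward; pixel columns grow to the right and rows downward; lengths in m; the calibration is good to about 2 mm. A picture is of the moment at which its call begins. There is no depth.
- job_done(): hands the job in, once; it reports no verdict.
Trained networks look in a picture, given as the dict that the camera call returned (one of the last four; its "shot" number tells which), for a name from the list of things; names that differ only in an ending like _2 or _b are one class to them, and where a whole thing is asked for, a point or a joint stands for the part that bears it (a point fixed in the world has none). Each returns a list of dicts, best first, with "conf" (0 to 1); they miss things now and then, are a little off and sometimes report something else, mostly with a low value. They report only what shows in the picture. A call takes as long as a camera call. They do not tell look-alikes from the thing itself.
- trace(label, picture): "mask" (480x640 bool, what is visible of it) and "rect" ([left, top, right, bottom] in pixels, round what is visible of it).
The state is a dict: "time_s": time; "joint_positions": joint angles; "joint_vel": joint speeds; "tau": joint torques, N m; "tool_pos": TCP position; "tool_rot": TCP orientation; "ft_force": force on the tool from outside, world axes, zero at the start; "ft_torque": the same for the moment, N m; "opening": opening from 0.0 (shut) to 1.0 (fully open).
Only numpy, scipy, OpenCV 4.12 (cv2) and the standard library are available. Lean on these libraries where they do the work, as an engineer would, in place of code of your own. Each camera call takes 0.05 s, during which the arm holds its last target.

## Working session

There is one attempt and no reset: what is moved stays moved. The work goes in short steps, Python scripts to look and compute and a shell command to move; the robot and the scene stay as the last step left them, time stands still between calls to the robot, and variables do not carry over. Pictures are saved under pics/ and viewed, and the job is handed in when it is done.

```bash
ls; mkdir -p pics; python3 - <<'E'
from rig import sense,get_image,trace
import cv2,numpy as np
s=sense();print(s)
for n in ("scene","top"):
    p=get_image(n);cv2.imwrite(f"pics/{n}0.png",p["frame"][:,:,::-1])
    print(n,{k:v for k,v in p.items() if k!="frame"})
    for l in ("wedge","tray","riser","jar","seal_box","ink_bottle","books"):
        print(l,[(round(d["conf"],2),d["rect"]) for d in trace(l,p)])
E
```

```text
pics
{'time_s': 0.0, 'joint_positions': array([ 1.41018983,  0.50183088, -0.42677521,  1.55143383,  0.2208031 ,
        1.13830345, -0.21027112]), 'joint_vel': array([ 0.0032062 ,  0.00112997,  0.00082506, -0.00037663,  0.0001358 ,
        0.00077004, -0.0002144 ]), 'tau': array([-3.62909122e-04, -5.69514728e+01, -5.81628576e+00, -2.80944979e+01,
        1.06987450e-02,  1.16472194e-02,  5.67189090e-06]), 'tool_pos': array([ 0.26697473, -0.59190839,  0.23827529]), 'tool_rot': array([-0.1488673 ,  0.69195263, -0.69061764,  0.14861818]), 'ft_force': array([-0.14086562, -0.40816104, -0.45145441]), 'ft_torque': array([-0.00666045,  0.02770009, -0.01215338]), 'opening': 0.9994226934090568}
scene {'vertical_fov': 56.48654924000456, 'cx': 322.2472448265662, 'cy': 231.71315397247753, 'k1': -0.055603424166844724, 'T': array([[ 0.8587982 ,  0.35012776, -0.37400028,  1.02898028],
       [ 0.51220776, -0.60166954,  0.6128923 , -0.80534545],
       [-0.01043396, -0.71791665, -0.69605088,  1.01414988],
       [ 0.        ,  0.        ,  0.        ,  1.        ]]), 'shot': 1}
wedge [(0.71, [178.0, 
[... 414 characters left out ...]
'cx': 321.87011715951286, 'cy': 236.56936901320117, 'k1': -0.03859255038906733, 'T': array([[-0.01772785, -0.99588129,  0.0889167 ,  0.41502968],
       [-0.99973711,  0.01894905,  0.01290895, -0.02103481],
       [-0.01454067, -0.08866448, -0.99595541,  1.60978561],
       [ 0.        ,  0.        ,  0.        ,  1.        ]]), 'shot': 2}
wedge [(0.84, [501.4, 202.2, 517.8, 261.9]), (0.64, [400.1, 229.2, 458.3, 237.8]), (0.62, [322.2, 296.2, 402.9, 310.4])]
tray [(0.8, [389.9, 189.7, 459.8, 239.6])]
riser [(0.96, [219.4, 170.0, 297.8, 263.8])]
jar [(0.88, [216.6, 213.0, 251.7, 246.0])]
seal_box [(0.64, [408.6, 260.8, 447.0, 297.2])]
ink_bottle []
books [(0.82, [105.3, 219.6, 187.8, 289.4])]
```

View pics/scene0.png

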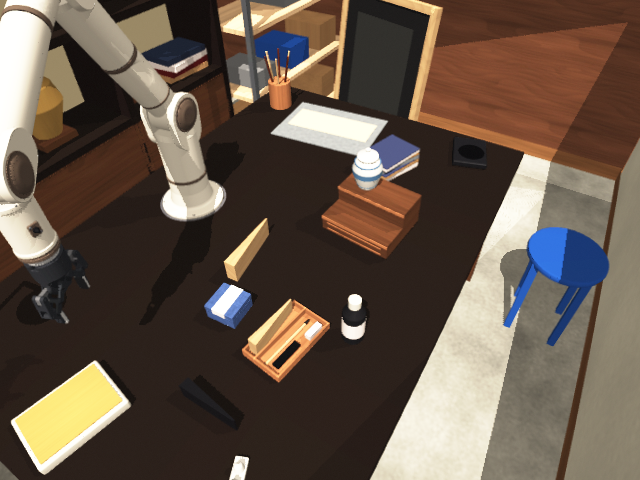

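View pics/top0.png

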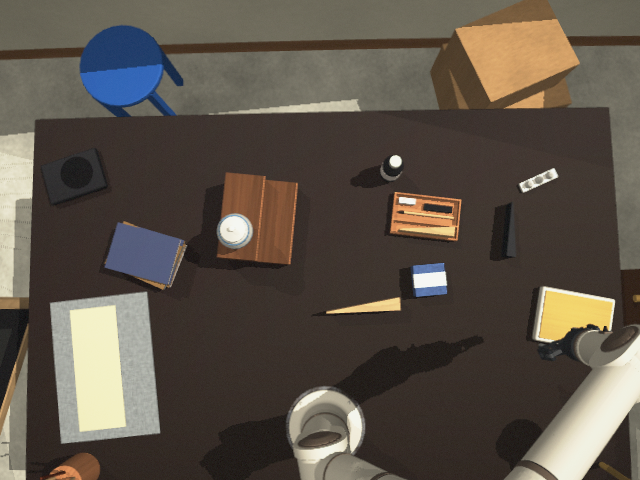

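The wedge look-alikes are:
- **Black wedge:** scene (207,403), top (510,230). To be left alone.
- **Large pale wedge on edge:** scene (248,250), top (362,303). It is the longer of the two pale ones.
- **Pale wedge in the tray's narrow compartment:** scene (271,326), top (429,232). It is smaller and not black, so it matches the description.

I'll check this choice in a crop and measure.

```bash
cat > h.py <<'E'
import numpy as np,cv2
from rig import sense,get_image,trace
def K(p):
    f=240/np.tan(np.radians(p["vertical_fov"]/2));return np.array([[f,0,p["cx"]],[0,f,p["cy"]],[0,0,1]])
def rays(p,uv):
    uv=np.array(uv,float).reshape(-1,1,2)
    n=cv2.undistortPoints(uv,K(p),np.array([p["k1"],0,0,0.]))[:,0]
    d=np.c_[n,np.ones(len(n))]@p["T"][:3,:3].T
    return p["T"][:3,3],d
def onz(p,uv,z):
    o,d=rays(p,uv);t=(z-o[2])/d[:,2];return o+d*t[:,None]
def proj(p,X):
    T=np.linalg.inv(p["T"]);r,_=cv2.Rodrigues(T[:3,:3])
    return cv2.projectPoints(np.array(X,float).reshape(-1,1,3),r,T[:3,3],K(p),np.array([p["k1"],0,0,0.]))[0][:,0]
def tri(p,u,q,v):
    o1,d1=rays(p,u);o2,d2=rays(q,v);out=[]
    for a,b in zip(d1,d2):
        A=np.c_[a,-b];s=np.linalg.lstsq(A,o2-o1,rcond=None)[0]
        P,Q=o1+a*s[0],o2+b*s[1];out.append(np.r_[(P+Q)/2,np.linalg.norm(P-Q)])
    return np.array(out)
def crop(p,x0,y0,x1,y1,k,name):
    c=p["frame"][y0:y1,x0:x1,::-1];cv2.imwrite(name,cv2.resize(c,None,fx=k,fy=k,interpolation=cv2.INTER_CUBIC))
E
python3 - <<'E'
from h import *
from scipy.spatial.transform import Rotation as R
print(R.from_quat(sense()["tool_rot"]).as_matrix().round(3))
s=get_image("scene");t=get_image("top")
crop(s,235,290,345,390,7,"pics/c1.png");crop(t,380,180,470,245,8,"pics/c2.png")
crop(s,310,140,430,260,6,"pics/c3.png");crop(t,205,160,305,270,5,"pics/c4.png")
E
```

```text
[[-0.912  0.     0.411]
 [-0.411 -0.    -0.912]
 [-0.    -1.     0.   ]]
```

```bash
true
```

```text
(no output)
```

View pics/c1.png

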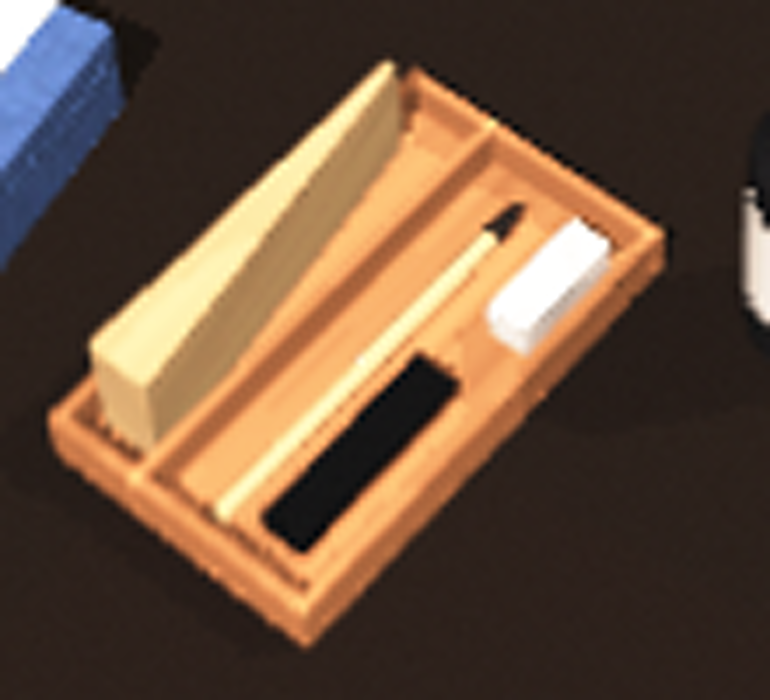

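View pics/c2.png

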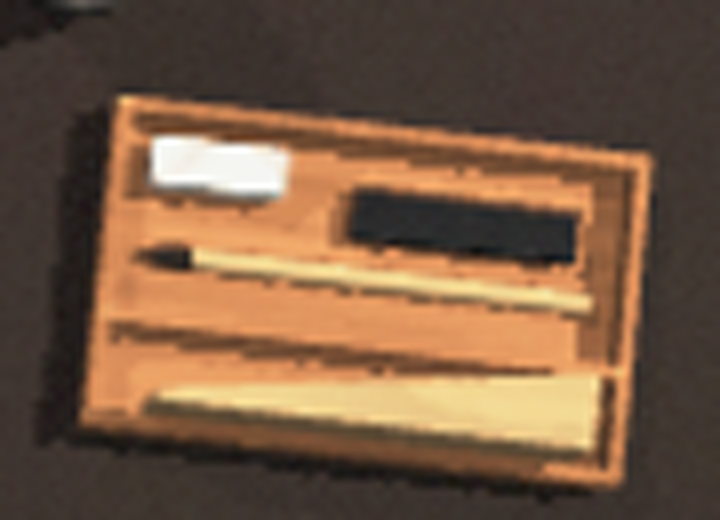

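View pics/c3.png

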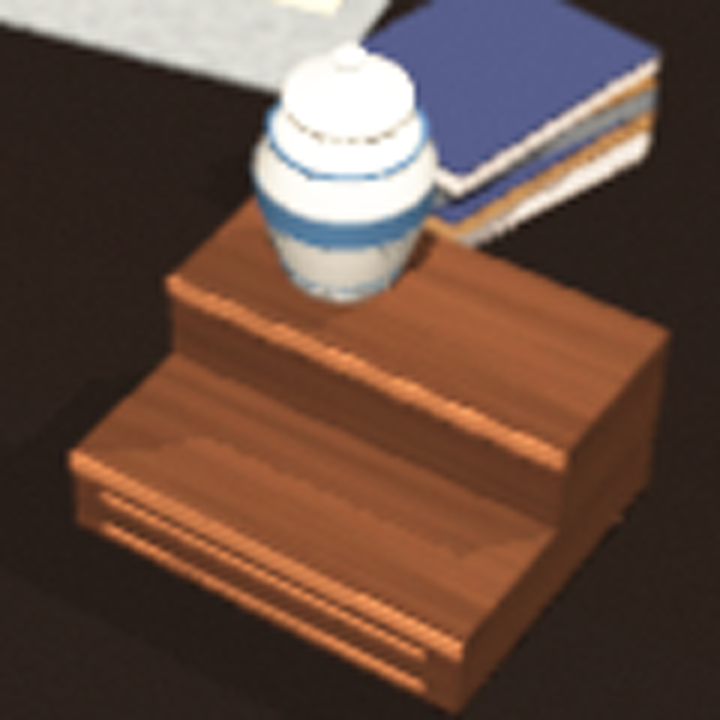

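View pics/c4.png

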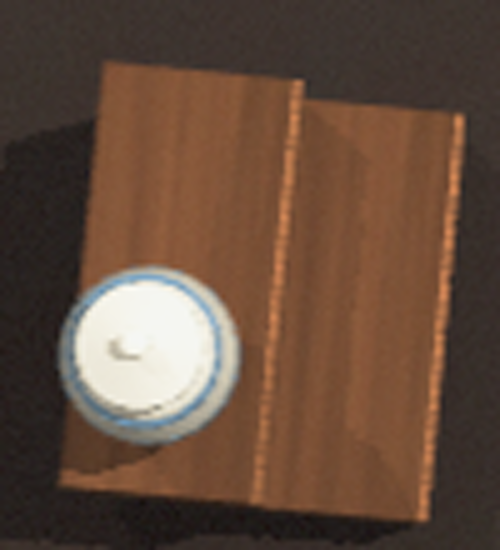

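```bash
python3 - <<'E'
from h import *
np.set_printoptions(precision=4,suppress=True)
s=get_image("scene");t=get_image("top")
def c(pts,k,x0,y0): return (np.array(pts,float)+.5)/k-.5+[x0,y0]
w1=c([(90,343),(150,385),(388,62),(403,76)],7,235,290)
w2=c([(590,450),(600,375),(146,410),(153,388)],8,380,180)
W=tri(s,w1,t,w2);print("wedge L/R thick, L/R thin\n",W)
print("top@.057\n",onz(t,w2,.057)); print("scene@.057\n",onz(s,w1,.057))
r1=c([(72,458),(462,650)],6,310,140);r2=c([(425,520),(462,117)],5,205,160)
Rr=tri(s,r1,t,r2);print("riser front top L,R\n",Rr)
lo=c([(80,524),(458,710)],6,310,140);print("lower edge on z=.0075",onz(s,lo,.0075))
u1=c([(168,282),(568,465)],6,310,140);u2=c([(257,503),(299,80)],5,205,160)
print("upper front top\n",tri(s,u1,t,u2))
b1=c([(668,335)],6,310,140);b2=c([(103,62)],5,205,160);print("back right top",tri(s,b1,t,b2))
tr1=c([(50,425),(305,640),(665,230),(410,70)],7,235,290)
print("tray scene",onz(s,tr1,.024))
tr2=c([(620,485),(650,155),(120,97),(80,428)],8,380,180)
print("tray top",onz(t,tr2,.024))
for l in("seal_box","ink_bottle"):
  for p in (s,t):
    for d in trace(l,p)[:1]: 
        x0,y0,x1,y1=d["rect"];print(l,d["conf"],onz(p,[(x0,y0),(x1,y0),(x1,y1),(x0,y1)],.05).round(3).tolist())
E
```

```text
wedge L/R thick, L/R thin
 [[ 0.5489 -0.3836  0.0568  0.0008]
 [ 0.577  -0.3874  0.0575  0.003 ]
 [ 0.5677 -0.2228  0.0508  0.002 ]
 [ 0.576  -0.2254  0.0505  0.0025]]
top@.057
 [[ 0.5486 -0.3838  0.057 ]
 [ 0.576  -0.3885  0.057 ]
 [ 0.5663 -0.2226  0.057 ]
 [ 0.5743 -0.2254  0.057 ]]
scene@.057
 [[ 0.5494 -0.3834  0.057 ]
 [ 0.578  -0.3863  0.057 ]
 [ 0.5714 -0.2259  0.057 ]
 [ 0.58   -0.2286  0.057 ]]
riser front top L,R
 [[0.4772 0.0945 0.0607 0.0018]
 [0.7144 0.0703 0.0599 0.0035]]
lower edge on z=.0075 [[0.4784 0.1015 0.0075]
 [0.7148 0.0801 0.0075]]
upper front top
 [[0.4854 0.1834 0.1218 0.0005]
 [0.7259 0.1588 0.1187 0.0024]]
back right top [[0.7354 0.2678 0.1287 0.0004]]
tray scene [[ 0.5414 -0.4036  0.024 ]
 [ 0.6679 -0.4252  0.024 ]
 [ 0.6897 -0.2189  0.024 ]
 [ 0.5653 -0.2048  0.024 ]]
tray top [[ 0.5382 -0.4022  0.024 ]
 [ 0.6618 -0.4184  0.024 ]
 [ 0.6875 -0.2208  0.024 ]
 [ 0.5632 -0.2021  0.024 ]]
seal_box 0.62 [[0.314, -0.296, 0.05], [0.446, -0.218, 0.05], [0.55, -0.355, 0.05], [0.43, -0.426, 0.05]]
seal_box 0.83 [[0.485, -0.256, 0.05], [0.483, -0.362, 0.05], [0.372, -0.358, 0.05], [0.374, -0.253, 0.05]]
ink_bottle 0.58 [[0.676, -0.13, 0.05], [0.739, -0.093, 0.05], [0.813, -0.24, 0.05], [0.756, -0.273, 0.05]]
ink_bottle 0.61 [[0.8, -0.175, 0.05], [0.799, -0.255, 0.05], [0.708, -0.252, 0.05], [0.709, -0.173, 0.05]]
```

The crop confirms that the pale wedge in the tray's narrow compartment at scene (271,326) is the right one. Its thick end points to -y and its thin end to the riser, and its top edge triangulates to about 57 mm. I'll move above it and turn the jaws across it.

```bash
python3 -m handwheel '[[60,[-40,0,-12],-7],[60,[-80,0,-24],-14],[60,[-120,0,-36],-21],[60,[-160,20,-48],-28],[60,[-195,30,-60],-35],[60,[-230,40,-72],-42],[60,[-265,50,-84],-49],[60,[-300,60,-96],-56],[60,[-340,80,-108],-63.3],[60,[-381,98,-120],-63.3],[60,[-381,98,-120],-63.3],[60,[-381,98,-120],-63.3]]'; python3 - <<'E'
from h import *
from scipy.spatial.transform import Rotation as R
s=sense();print(s["time_s"],s["tool_pos"],R.from_quat(s["tool_rot"]).as_matrix().round(3),s["ft_force"],s["joint_positions"].round(2))
s=get_image("scene");t=get_image("top");crop(s,200,240,350,390,5,"pics/d1.png");crop(t,380,160,480,300,4,"pics/d2.png")
E
```

```text
time_s: 2.2
tool_pos: [0.5676, -0.3209, 0.1398]
tool_rot: [-0.49, 0.51, -0.508, 0.492]
ft_force: [-0.7, 0.9, 0.9]
opening: 0.704
2.2 [ 0.56764577 -0.3209066   0.13980872] [[-0.035 -0.     0.999]
 [-0.999  0.004 -0.035]
 [-0.004 -1.    -0.   ]] [-0.67311135  0.9069087   0.93433578] [ 0.95  0.68 -0.68  1.62  0.47  1.02  0.08]
```

View pics/d1.png

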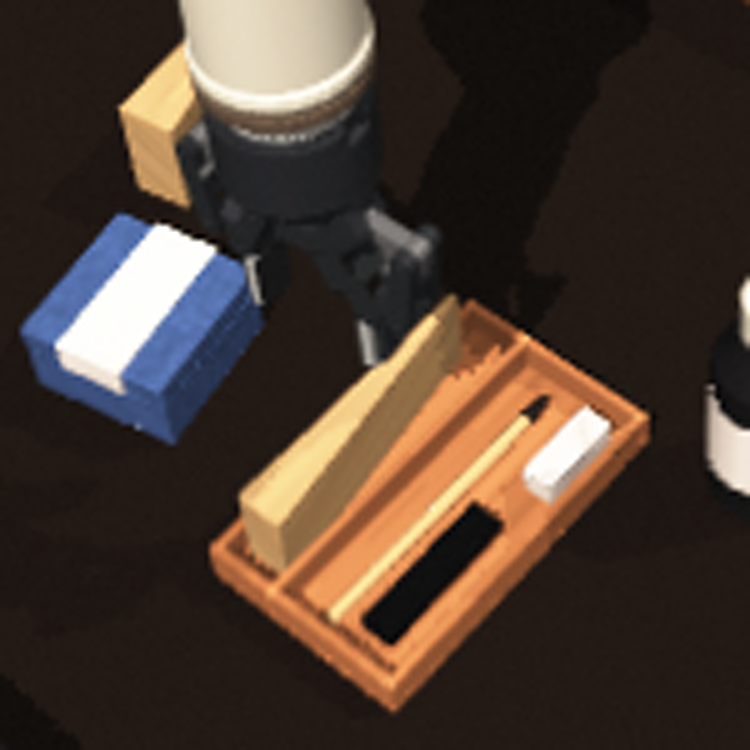

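View pics/d2.png

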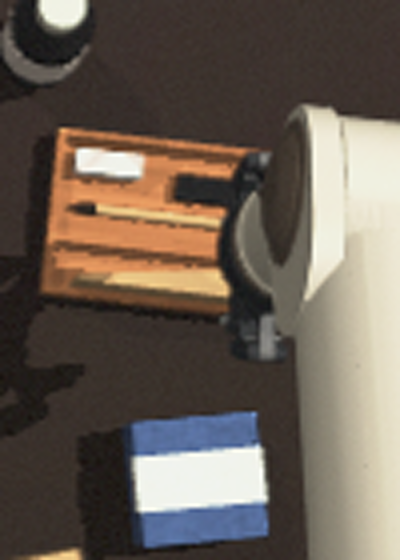

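```bash
python3 - <<'E'
from h import *
s=sense();print(s["time_s"],s["tool_pos"])
E
```

```text
2.3 [ 0.56506755 -0.32653283  0.14107061]
```

Now at (0.565,-0.3265,0.141), straddling the wedge with the box clear. Next I'll descend and grip.

```bash
python3 -m handwheel '[[60,[0,35,0],0],[60,[0,65,0],0],[60,[0,90,0],0],[60,[0,104,0],0],[60,[0,104,0],0],[60,[0,104,0],0],[5,[0,104,0],0],[5,[0,104,0],0],[5,[0,104,0],0],[5,[0,104,0],0],[5,[0,104,0],0],[5,[0,104,0],0]]';python3 -m handwheel '[[5,[0,0,0],0],[5,[0,0,0],0],[5,[0,-15,0],0],[5,[0,-30,0],0],[5,[0,-50,0],0],[5,[0,-70,0],0],[5,[0,-70,0],0],[5,[0,-70,0],0]]'; python3 - <<'E'
from h import *
s=get_image("scene");t=get_image("top");crop(s,200,220,350,370,5,"pics/e1.png")
E
```

```text
time_s: 3.3
tool_pos: [0.5665, -0.3271, 0.0392]
tool_rot: [0.489, -0.509, 0.511, -0.489]
ft_force: [-0.2, -0.0, 7.2]
opening: 0.219
time_s: 3.97
tool_pos: [0.5664, -0.3269, 0.1099]
tool_rot: [0.489, -0.509, 0.512, -0.49]
ft_force: [0.5, 0.9, -1.9]
opening: 0.218
```

View pics/e1.png

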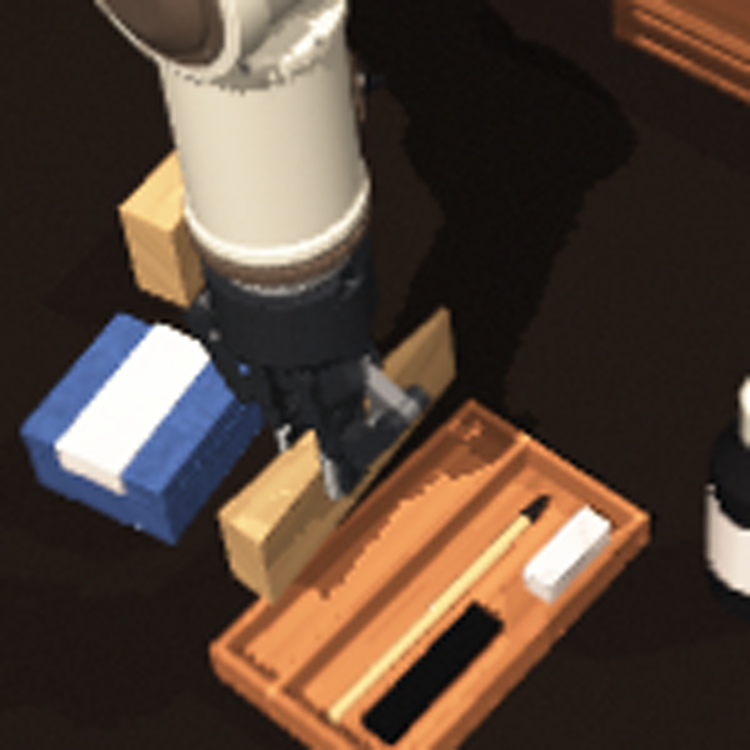

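Wedge gripped and lifted clear; it hangs level in the jaws. I'll carry it towards the riser and stand it on edge short of the front edge.

```bash
python3 -m handwheel '[[5,[-30,-5,4],0],[5,[-60,-5,8],0],[5,[-95,-5,12],0],[5,[-130,-5,18],0],[5,[-165,-5,24],0],[5,[-200,-5,28],0],[5,[-235,-5,32],0],[5,[-263,-5,36],0],[5,[-263,-5,36],0],[5,[-263,20,36],0],[5,[-263,50,36],0],[5,[-263,50,36],0]]';python3 -m handwheel '[[5,[0,0,0],0],[5,[0,8,0],0],[5,[0,14,0],0],[5,[0,18,0],0],[5,[0,20,0],0],[5,[0,22,0],0],[5,[0,22,0],0]]'; python3 - <<'E'
from h import *
s=sense();print(s["tool_pos"],s["ft_force"])
s=get_image("scene");t=get_image("top");crop(s,220,160,420,310,4,"pics/f1.png");crop(t,210,160,400,280,4,"pics/f2.png")
E
```

```text
time_s: 5.07
tool_pos: [0.6072, -0.0655, 0.0512]
tool_rot: [-0.492, 0.513, -0.508, 0.487]
ft_force: [-1.7, -0.3, -1.5]
opening: 0.219
time_s: 5.65
tool_pos: [0.6123, -0.0653, 0.0353]
tool_rot: [0.489, -0.51, 0.51, -0.489]
ft_force: [-0.9, -0.0, -0.7]
opening: 0.218
[ 0.61232457 -0.0652698   0.03532186] [-0.90110398 -0.01371254 -0.70912415]
```

View pics/f1.png

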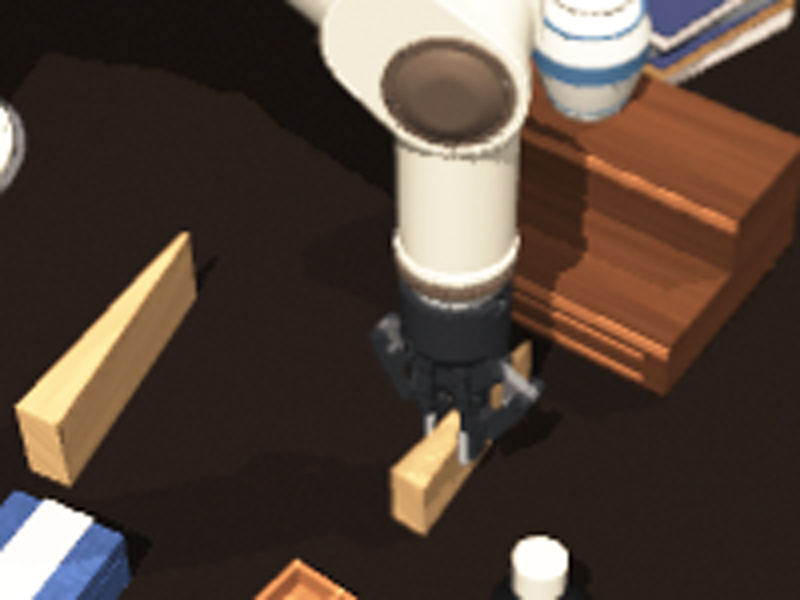

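View pics/f2.png

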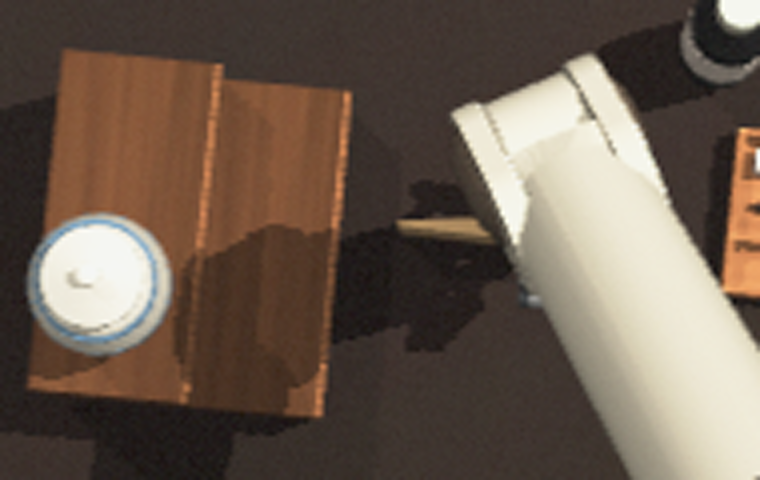

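Wedge held about 1 mm above the desk, upright. I'll release it, raise the fingertips near its top edge, and nudge it over towards -x with the far finger.

```bash
python3 -m handwheel '[[5,[0,1,0],0],[5,[0,1,0],0],[30,[0,1,0],0],[50,[0,1,0],0],[80,[0,1,0],0],[80,[0,1,0],0],[80,[0,-6,0],0],[80,[0,-13,0],0],[80,[0,-13,0],0],[80,[0,-13,-15],0],[80,[0,-13,-24],0],[80,[0,-13,-24],0]]'; python3 - <<'E'
from h import *
s=sense();print(s["tool_pos"],s["ft_force"])
s=get_image("scene");crop(s,220,160,420,310,4,"pics/g1.png")
E
```

```text
time_s: 6.75
tool_pos: [0.5862, -0.0642, 0.0482]
tool_rot: [-0.49, 0.511, -0.51, 0.489]
ft_force: [-0.7, 0.1, -0.6]
opening: 0.94
[ 0.58615063 -0.06421665  0.0482079 ] [-0.71611928  0.10161836 -0.57993365]
```

View pics/g1.png

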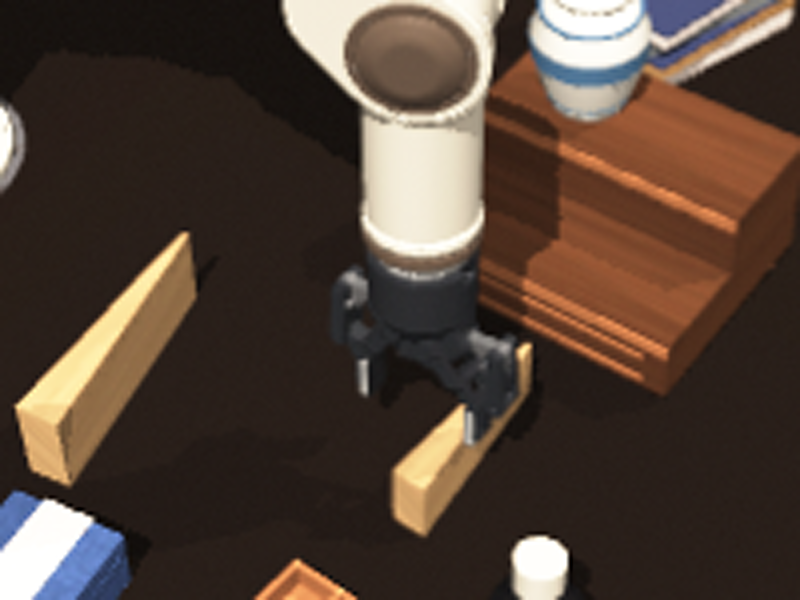

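The wedge still stands and the far finger, at crop (470,435), is just short of its upper part. Pushing on slowly.

```bash
python3 -m handwheel '[[80,[0,0,-6],0],[80,[0,0,-11],0],[80,[0,0,-16],0],[80,[0,0,-21],0],[80,[0,0,-26],0],[80,[0,0,-31],0],[80,[0,0,-31],0],[80,[0,0,-31],0]]'; python3 - <<'E'
from h import *
s=sense();print(s["tool_pos"],s["ft_force"])
s=get_image("scene");crop(s,220,160,420,310,4,"pics/g2.png")
E
```

```text
time_s: 7.47
tool_pos: [0.5571, -0.0629, 0.0484]
tool_rot: [0.489, -0.51, 0.51, -0.489]
ft_force: [0.0, -0.5, 0.1]
opening: 0.935
[ 0.55713051 -0.06294202  0.04836153] [ 0.03893491 -0.53700914  0.0541737 ]
```

View pics/g2.png

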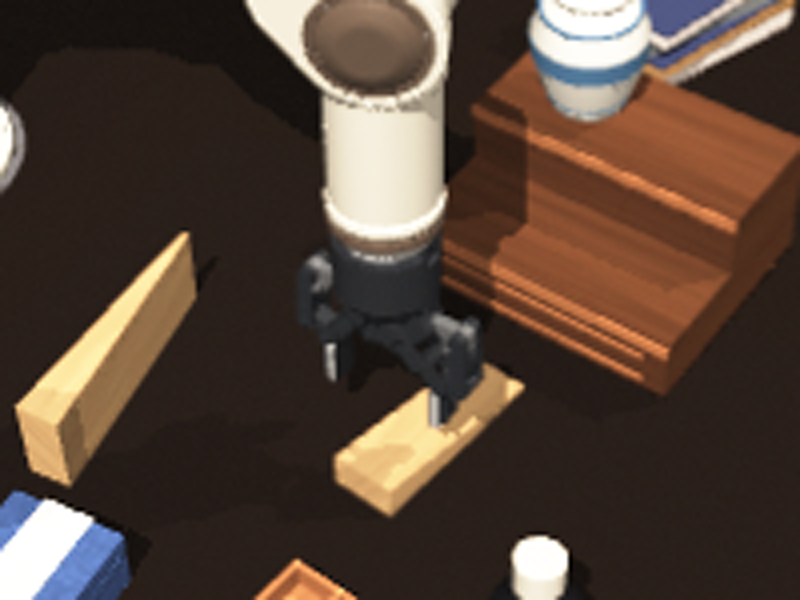

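The wedge now lies on a broad face, with its thick end at crop (360,480) and its thin end at (520,385). I'll lift clear to measure it.

```bash
python3 -m handwheel '[[85,[0,-25,0],0],[85,[0,-55,0],0],[85,[30,-70,0],0],[85,[70,-70,0],0],[85,[110,-70,0],0],[85,[150,-70,0],0],[85,[170,-70,0],0],[85,[170,-70,0],0],[85,[170,-70,0],0]]'; python3 - <<'E'
from h import *
s=sense();print(s["tool_pos"],s["ft_force"])
s=get_image("scene");t=get_image("top");crop(s,270,190,430,290,5,"pics/i1.png");crop(t,210,160,370,280,5,"pics/i2.png")
for p in (s,t): print([(round(d["conf"],2),d["rect"]) for d in trace("wedge",p)])
E
```

```text
time_s: 8.27
tool_pos: [0.5499, -0.2346, 0.1181]
tool_rot: [0.488, -0.511, 0.511, -0.488]
ft_force: [0.5, 0.1, 0.2]
opening: 0.998
[ 0.549944   -0.23463604  0.11809042] [0.51819471 0.12514001 0.15241364]
[(0.94, [305.1, 250.6, 354.4, 289.5]), (0.87, [224.6, 231.1, 257.8, 284.9]), (0.78, [179.8, 378.9, 236.2, 429.3])]
[(0.84, [505.4, 202.3, 517.2, 257.8]), (0.8, [324.5, 297.6, 403.0, 311.4]), (0.58, [307.9, 217.9, 363.7, 244.8])]
```

View pics/i1.png

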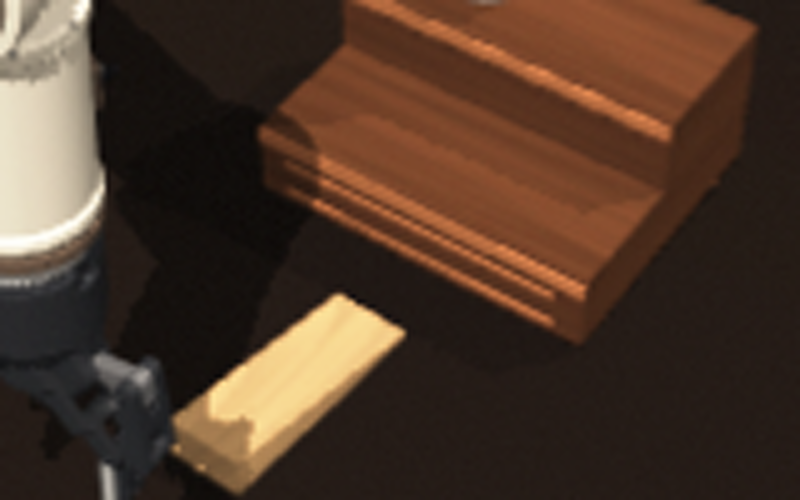

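View pics/i2.png

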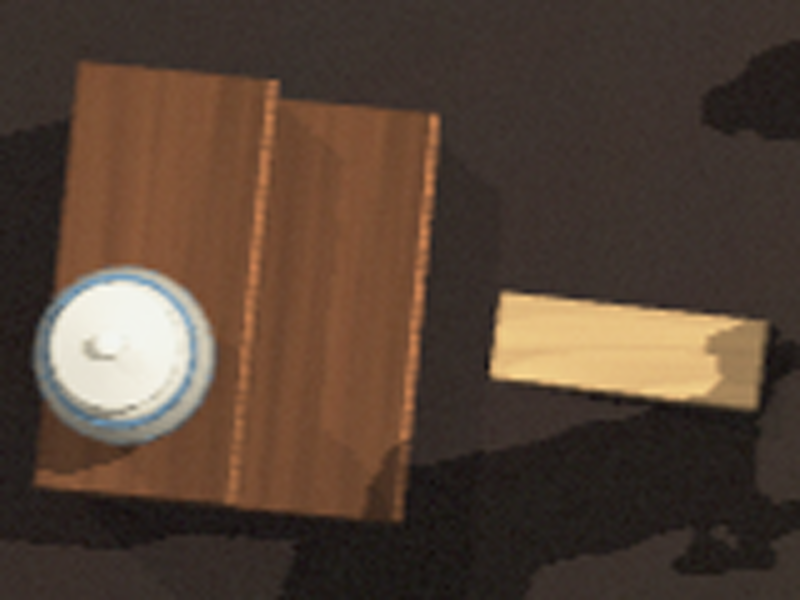

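```bash
python3 - <<'E'
from h import *
np.set_printoptions(precision=4,suppress=True)
s=get_image("scene");t=get_image("top")
def c(pts,k,x0,y0): return (np.array(pts,float)+.5)/k-.5+[x0,y0]
thin=onz(t,c([(490,380),(501,290)],5,210,160),.004);th=onz(t,c([(757,410),(770,320)],5,210,160),.028)
print(thin,th)
print("tri thin",tri(s,c([(340,293),(405,332)],5,270,190),t,c([(490,380),(501,290)],5,210,160)))
a=thin.mean(0)[:2];b=th.mean(0)[:2];d=a-b;print("mid thin",a,"thick",b,"len",np.linalg.norm(d),"yaw from +y to +x deg",np.degrees(np.arctan2(d[0],d[1])))
f=tri(s,c([(262,135),(585,295)],5,270,190),t,c([(402,522),(440,115)],5,210,160));print(f)
e=f[1]-f[0];print("riser yaw",np.degrees(np.arctan2(-e[1],e[0])))
st=sense();print(st["tool_pos"],st["time_s"])
E
```

```text
[[0.5621 0.0428 0.004 ]
 [0.6167 0.0353 0.004 ]] [[ 0.5391 -0.1163  0.028 ]
 [ 0.5926 -0.1253  0.028 ]]
tri thin [[0.5638 0.0439 0.0033 0.0039]
 [0.6167 0.0353 0.0046 0.0001]]
mid thin [0.5894 0.039 ] thick [ 0.5658 -0.1208] len 0.1615808794984358 yaw from +y to +x deg 8.395878112172971
[[0.4772 0.0944 0.0577 0.0045]
 [0.7156 0.0685 0.0592 0.0032]]
riser yaw 6.205731278365525
[ 0.5507 -0.2308  0.1184] 8.5667
```

Measured in riser axes: the wedge's thin end is about 48 mm before the front edge and 2 mm off its middle, yawed about 2.3° off square. I'll grip it by the flanks near the thick end.

```bash
python3 -m handwheel '[[85,[-30,10,4],3],[85,[-60,20,8],6],[85,[-95,30,12],6],[85,[-124,45,12],6],[85,[-124,58,12],6],[85,[-124,58,12],6],[85,[-124,80,12],6],[85,[-124,95,12],6],[85,[-124,105,12],6],[85,[-124,108,12],6],[85,[-124,108,12],6],[85,[-124,108,12],6]]'; python3 - <<'E'
from h import *
s=sense();print(s["tool_pos"],s["ft_force"])
s=get_image("scene");t=get_image("top");crop(s,270,190,430,310,5,"pics/j1.png")
E
```

```text
time_s: 9.57
tool_pos: [0.5677, -0.1097, 0.0106]
tool_rot: [0.462, -0.535, 0.536, -0.462]
ft_force: [0.4, 0.6, -0.1]
opening: 0.993
[ 0.56765559 -0.10969103  0.01062588] [ 0.40568521  0.58105782 -0.06600226]
```

View pics/j1.png

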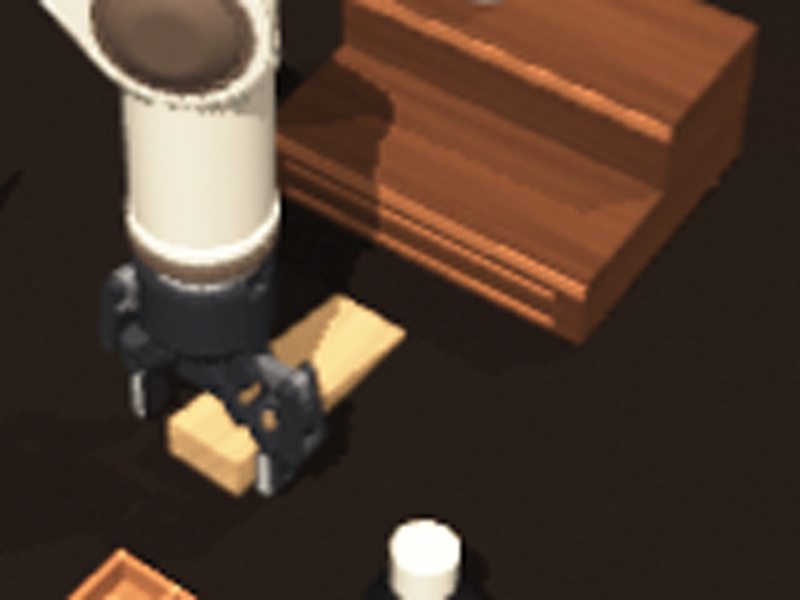

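The fingers straddle the wedge near its thick end. Closing now.

```bash
python3 -m handwheel '[[40,[0,0,0],0],[40,[0,0,0],0],[40,[0,0,0],0],[40,[0,0,0],0],[40,[0,0,0],0],[40,[0,0,0],0],[40,[0,0,0],0]]'; python3 - <<'E'
from h import *
from scipy.spatial.transform import Rotation as R
s=sense();print(s["tool_pos"],s["ft_force"],R.from_quat(s["tool_rot"]).as_matrix().round(3).tolist())
s=get_image("scene");t=get_image("top");crop(s,270,190,430,310,5,"pics/k1.png");crop(t,210,160,370,280,5,"pics/k2.png")
E
```

```text
time_s: 10.25
tool_pos: [0.5681, -0.1094, 0.0111]
tool_rot: [0.462, -0.535, 0.536, -0.462]
ft_force: [0.0, -0.5, 6.6]
opening: 0.592
[ 0.56813493 -0.10942253  0.01112393] [ 0.04725702 -0.53478538  6.57959914] [[-0.146, 0.001, 0.989], [-0.989, -0.0, -0.146], [0.0, -1.0, 0.001]]
```

View pics/k2.png

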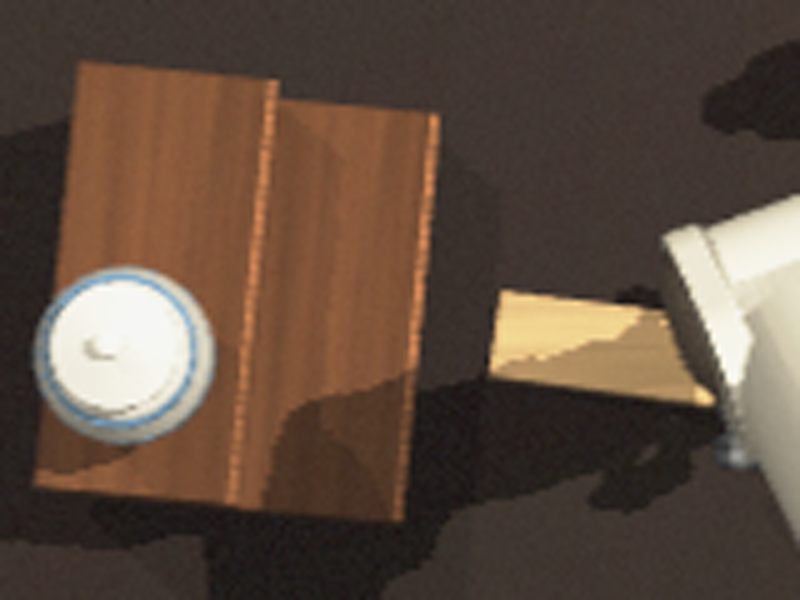

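View pics/k1.png

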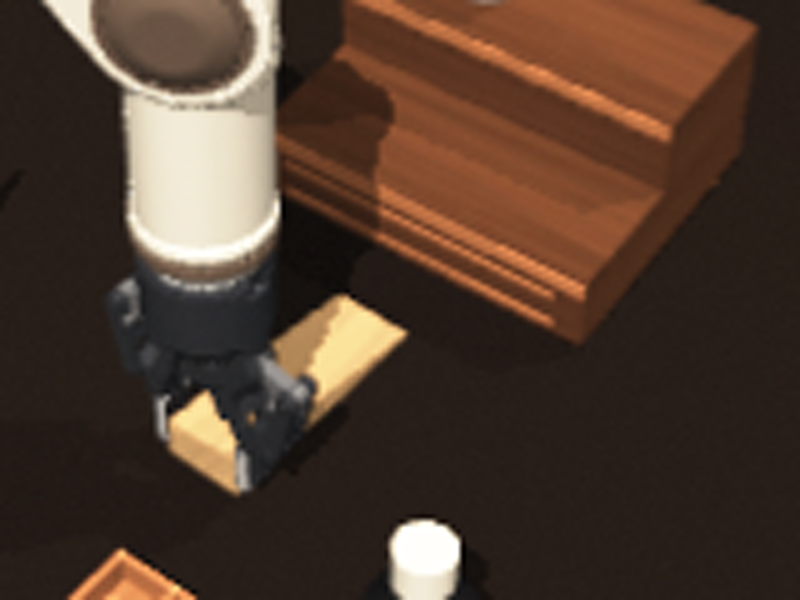

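Gripped (opening 51 mm). I'll unload it by 1.5 mm, square it by -2.4°, and shift 8 mm sideways to hit the middle.

```bash
python3 -m handwheel '[[40,[0,-1.5,0],0],[40,[0,-1.5,3],-1],[40,[0,-1.5,6],-2],[40,[0,-1.5,8],-2.4],[40,[0,-1.5,8],-2.4],[40,[0,-1.5,8],-2.4]]'; python3 - <<'E'
from h import *
np.set_printoptions(precision=4,suppress=True)
from scipy.spatial.transform import Rotation as R
s=sense();print(s["tool_pos"],s["ft_force"],R.from_quat(s["tool_rot"]).as_matrix().round(3).tolist())
s=get_image("scene");t=get_image("top");crop(s,270,190,430,310,5,"pics/l1.png");crop(t,210,160,370,280,5,"pics/l2.png")
E
```

```text
time_s: 10.85
tool_pos: [0.5753, -0.1104, 0.0115]
tool_rot: [-0.473, 0.526, -0.525, 0.473]
ft_force: [0.0, -0.1, -0.5]
opening: 0.595
[ 0.5753 -0.1104  0.0115] [ 0.0311 -0.0655 -0.479 ] [[-0.105, -0.0, 0.994], [-0.994, 0.0, -0.105], [-0.0, -1.0, -0.0]]
```

View pics/l2.png

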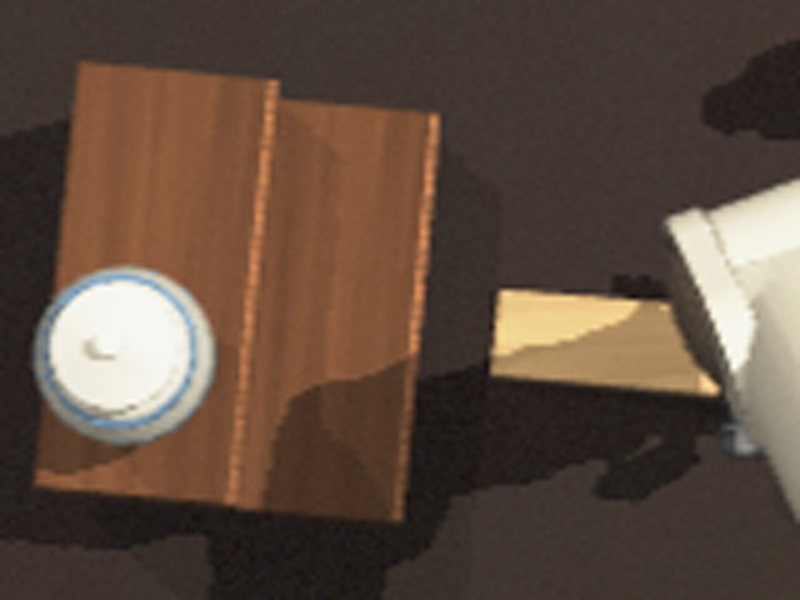

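View pics/l1.png

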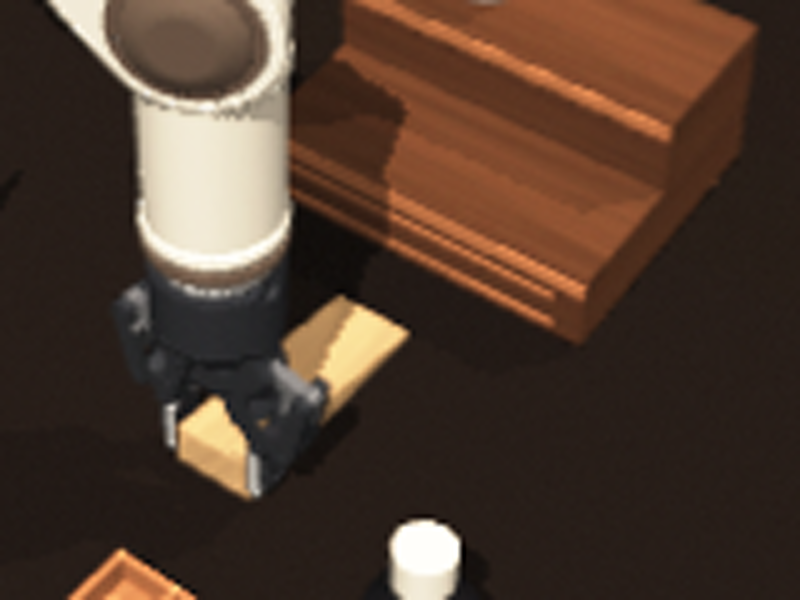

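The wedge is square and centred, with its thin end about 47 mm short of the edge. I'll push in part way, slowly.

```bash
python3 -m handwheel '[[40,[-10,0.5,0],0],[40,[-20,0.5,0],0],[40,[-30,0.5,0],0],[40,[-40,0.5,0],0],[40,[-50,0.5,0],0],[40,[-60,0.5,0],0],[40,[-68,0.5,0],0],[40,[-76,0.5,0],0],[40,[-82,0.5,0],0],[40,[-88,0.5,0],0],[40,[-88,0.5,0],0],[40,[-88,0.5,0],0]]'; python3 - <<'E'
from h import *
np.set_printoptions(precision=4,suppress=True)
s=sense();print(s["tool_pos"],s["ft_force"],s["ft_torque"])
s=get_image("scene");t=get_image("top");crop(s,270,190,430,310,5,"pics/m1.png");crop(t,210,160,370,280,5,"pics/m2.png")
E
```

```text
time_s: 11.95
tool_pos: [0.5845, -0.0242, 0.0112]
tool_rot: [0.473, -0.525, 0.526, -0.472]
ft_force: [0.3, -3.2, -1.2]
opening: 0.591
[ 0.5845 -0.0242  0.0112] [ 0.2977 -3.2061 -1.1667] [-0.7106 -0.098   0.001 ]
```

View pics/m2.png

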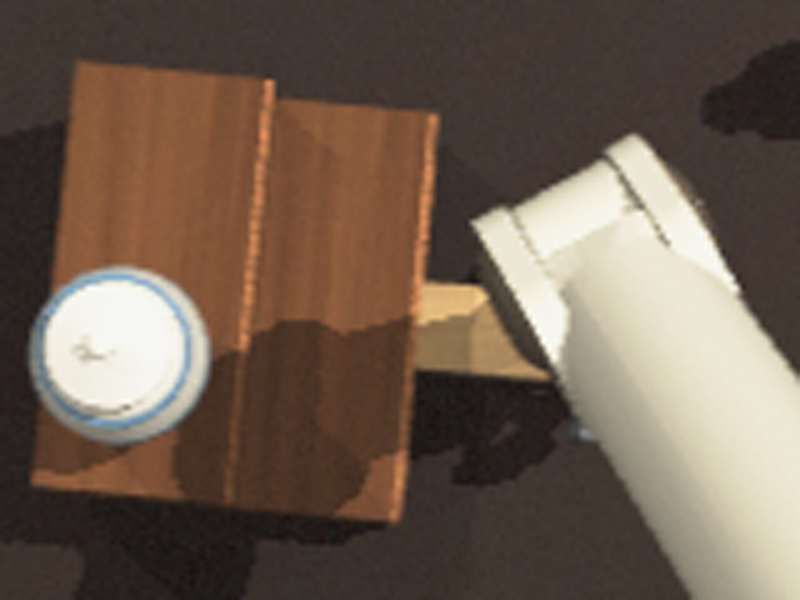

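View pics/m1.png

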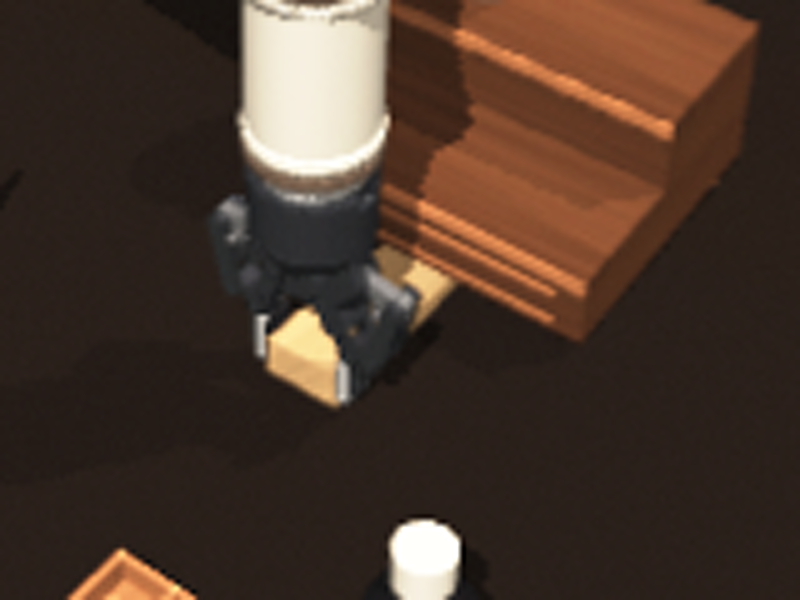

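The riser is lifting and has hardly moved; resistance is 3 N. Continuing slowly.

```bash
python3 -m handwheel '[[40,[-5,0,0],0],[40,[-10,0,0],0],[40,[-15,0,0],0],[40,[-20,0,0],0],[40,[-25,0,0],0],[40,[-30,0,0],0],[40,[-34,0,0],0],[40,[-38,0,0],0],[40,[-41,0,0],0],[40,[-44,0,0],0],[40,[-44,0,0],0],[40,[-44,0,0],0]]'; python3 - <<'E'
from h import *
np.set_printoptions(precision=4,suppress=True)
s=sense();print(s["tool_pos"],s["ft_force"],s["ft_torque"])
s=get_image("scene");t=get_image("top");crop(s,270,150,430,270,5,"pics/n1.png");crop(t,200,160,360,280,5,"pics/n2.png")
E
```

```text
time_s: 13.05
tool_pos: [0.5891, 0.0199, 0.0112]
tool_rot: [0.473, -0.526, 0.526, -0.473]
ft_force: [0.0, -4.8, -0.7]
opening: 0.593
[0.5891 0.0199 0.0112] [ 0.0082 -4.7855 -0.6686] [-0.9881 -0.1177 -0.051 ]
```

View pics/n2.png

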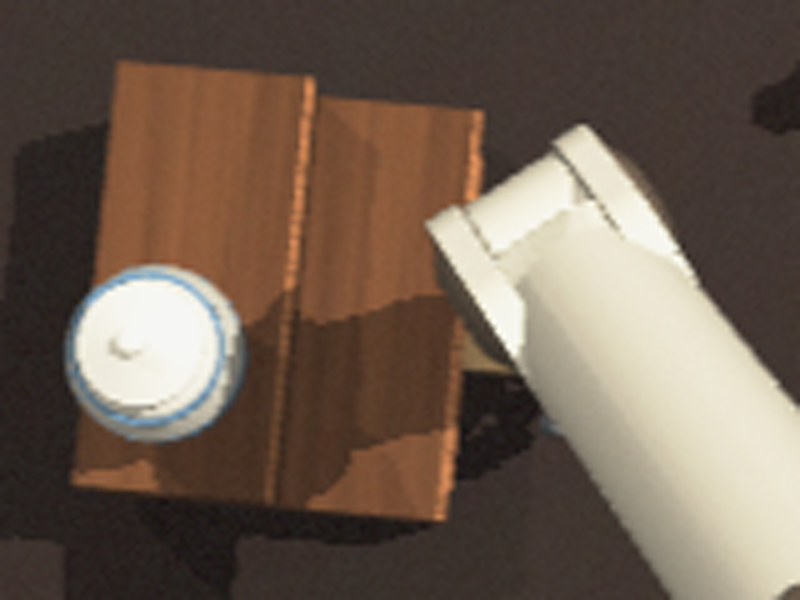

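View pics/n1.png

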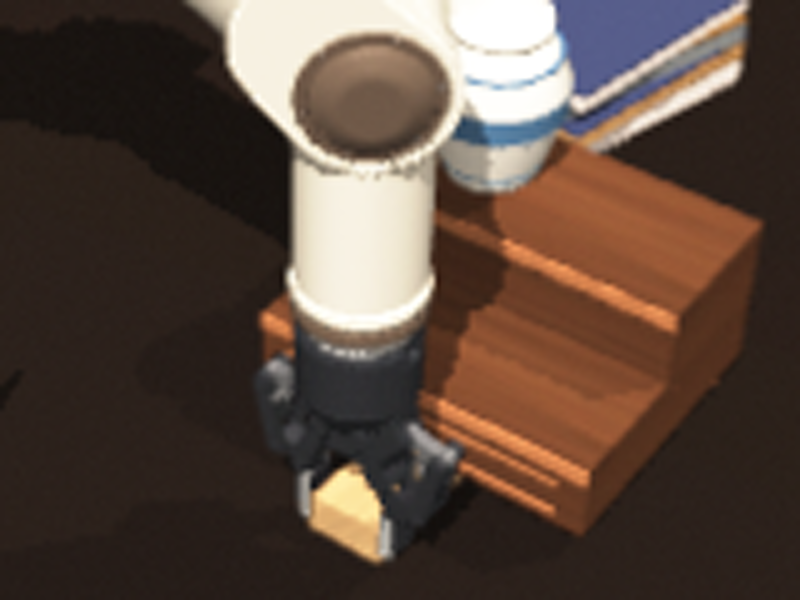

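Both views show almost no slide. I'll fit the riser model to its corners in both pictures, at the start and now, to get the tilt and shift.

```bash
cat >> h.py <<'E'
from scipy.optimize import least_squares
from scipy.spatial.transform import Rotation as R
M=dict(BR=(.2,-.12,.112),BL=(.2,.12,.112),UR=(.092,-.12,.112),UL=(.092,.12,.112),FR=(0,-.12,.056),FL=(0,.12,.056),GR=(0,-.12,0),GL=(0,.12,0))
def cc(d,k,x0,y0): return {n:(np.array(v,float)+.5)/k-.5+[x0,y0] for n,v in d.items()}
def fit(s,ds,t,dt):
    def Rm(q): return R.from_euler('ZYX',[q[3],-q[4],q[5]]).as_matrix()
    def res(q):
        A=Rm(q)
        f=lambda p,d:(proj(p,[A@np.array(M[n])+q[:3] for n in d])-np.array(list(d.values())))
        return np.r_[f(s,ds),f(t,dt)].ravel()
    r=least_squares(res,[.596,.087,.01,1.47,.03,0]);q=r.x;A=Rm(q)
    print("origin",q[:3].round(4),"yaw",np.degrees(q[3]).round(2),"lean",q[4].round(4),"roll",q[5].round(4),"back",(A@[.18,0,-.018]+q[:3]).round(4),"rms px",np.sqrt((r.fun**2).mean()).round(2))
    return q
E
python3 - <<'E'
from h import *
s=get_image("scene");t=get_image("top")
q0=fit(s,cc(dict(FL=(72,458),FR=(462,650),GR=(458,710),UL=(168,282),UR=(568,465),BR=(668,335),GL=(80,524)),6,310,140),t,cc(dict(FL=(425,520),FR=(464,115),UL=(257,503),UR=(301,80),BR=(103,62),BL=(60,486)),5,205,160))
q1=fit(s,cc(dict(FR=(590,485),GR=(580,535),UR=(680,330),BR=(763,225),FL=(262,318)),5,270,150),t,cc(dict(FL=(445,521),FR=(486,110),UL=(273,503),UR=(315,77),BR=(118,62),BL=(72,486)),5,200,160))
tip=sense()["tool_pos"]+.148*np.array([.105,.9945,0]);A=R.from_euler('z',q1[3]).as_matrix();print("tip in riser",A.T@(tip-q1[:3]))
E
```

```text
origin [0.5963 0.0881 0.0046] yaw 84.11 lean 0.0781 roll 0.0036 back [0.6148 0.268  0.0007] rms px 0.6
origin [0.5954 0.0882 0.0124] yaw 84.32 lean 0.0337 roll 0.0189 back [6.129e-01 2.678e-01 5.000e-04] rms px 0.75
tip in riser [ 0.07944041 -0.00131257 -0.0011922 ]
```

The fit puts the back unmoved (within 2 mm), the thin end 79 mm in, and the lean reduced by about 0.044. Another 14 mm should level it.

```bash
python3 -m handwheel '[[40,[-4,0,0],0],[40,[-7,0,0],0],[40,[-10,0,0],0],[40,[-12,0,0],0],[40,[-14,0,0],0],[40,[-14,0,0],0],[40,[-14,0,0],0],[40,[-14,0,0],0]]'; python3 - <<'E'
from h import *
np.set_printoptions(precision=4,suppress=True)
s=sense();print(s["time_s"],s["tool_pos"],s["ft_force"])
s=get_image("scene");t=get_image("top");crop(s,270,150,430,270,5,"pics/o1.png");crop(t,200,160,360,280,5,"pics/o2.png")
E
```

```text
time_s: 13.92
tool_pos: [0.5905, 0.0338, 0.0112]
tool_rot: [0.473, -0.526, 0.526, -0.473]
ft_force: [0.3, -4.9, -0.8]
opening: 0.593
13.9167 [0.5905 0.0338 0.0112] [ 0.3112 -4.8873 -0.7606]
```

View pics/o2.png

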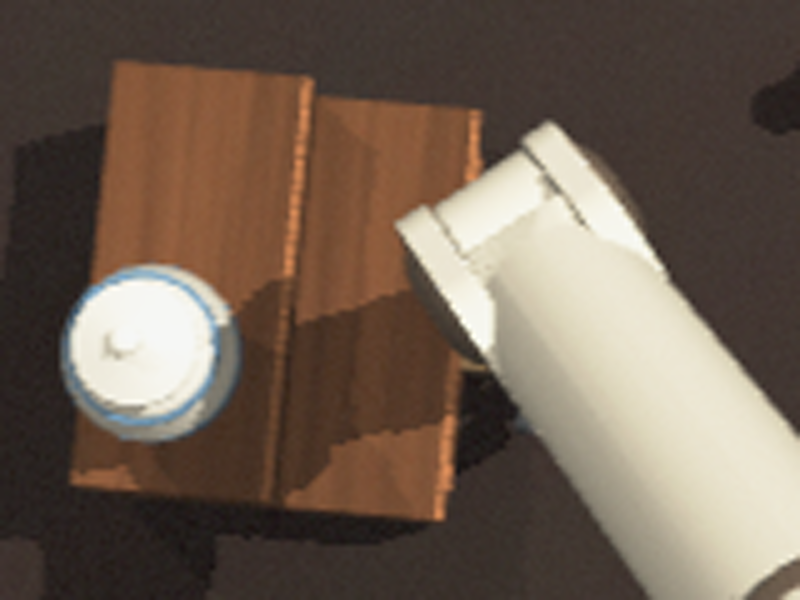

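View pics/o1.png

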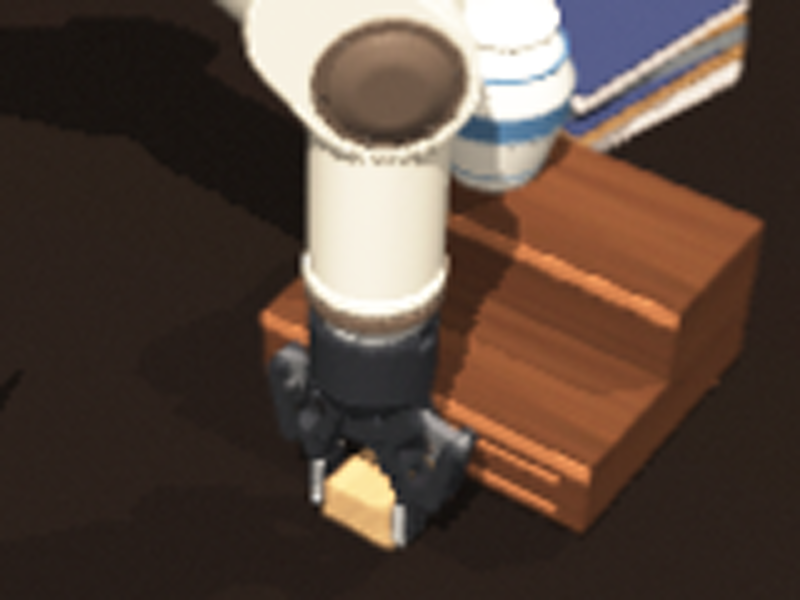

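The thin end is now about 93 mm in and the jar is upright. I'll release evenly, lift straight up, and retreat.

```bash
python3 -m handwheel '[[55,[0,0,0],0],[65,[0,0,0],0],[75,[0,0,0],0],[85,[0,0,0],0],[85,[0,0,0],0],[85,[0,0,0],0],[85,[0,-15,0],0],[85,[0,-35,0],0],[85,[0,-60,0],0],[85,[20,-85,0],0],[85,[50,-110,0],0],[85,[85,-130,0],0]]'; python3 -m handwheel '[[85,[40,0,0],0],[85,[80,0,-5],0],[85,[115,0,-10],0],[85,[115,0,-10],0]]'; python3 - <<'E'
from h import *
np.set_printoptions(precision=4,suppress=True)
s=sense();print(s["time_s"],s["tool_pos"],s["ft_force"])
s=get_image("scene");t=get_image("top");crop(s,270,130,430,250,5,"pics/p1.png");crop(t,200,160,360,280,5,"pics/p2.png")
cv2.imwrite("pics/full1.png",s["frame"][:,:,::-1])
E
```

```text
time_s: 15.02
tool_pos: [0.5826, -0.0476, 0.1447]
tool_rot: [0.473, -0.524, 0.525, -0.476]
ft_force: [0.4, -0.6, 0.7]
opening: 0.998
time_s: 15.35
tool_pos: [0.5571, -0.1741, 0.1419]
tool_rot: [0.472, -0.527, 0.53, -0.468]
ft_force: [-1.7, -0.9, -0.7]
opening: 0.997
15.35 [ 0.5571 -0.1741  0.1419] [-1.6605 -0.8695 -0.6897]
```

View pics/p2.png

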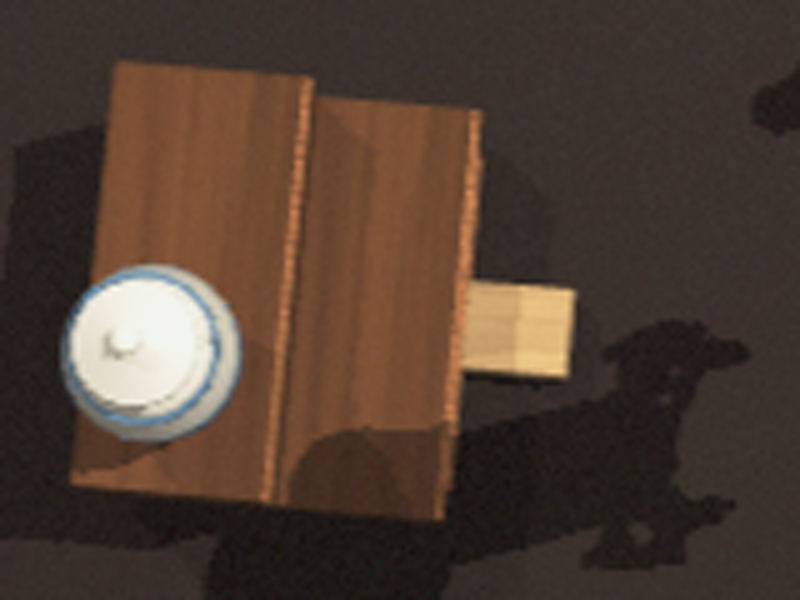

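View pics/p1.png

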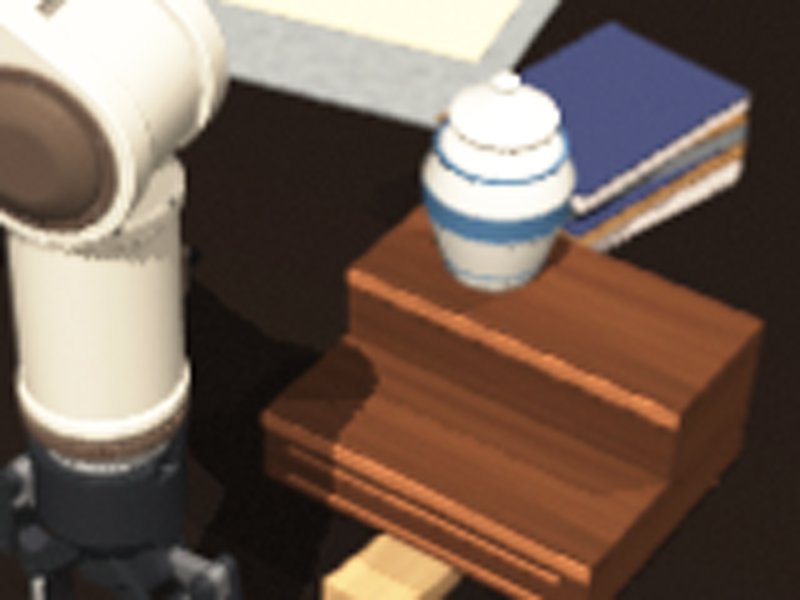

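View pics/full1.png

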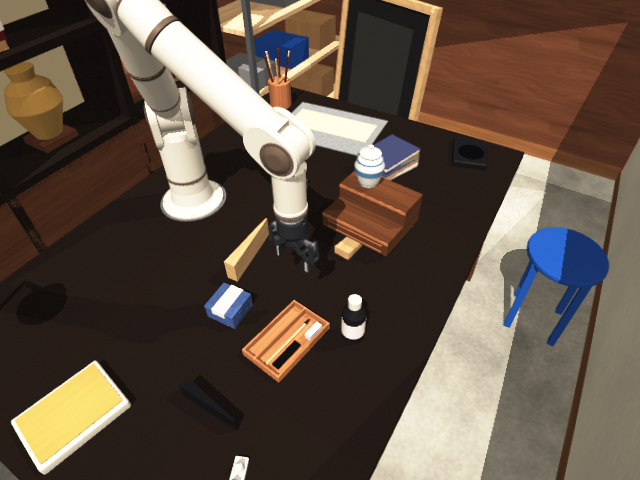

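```bash
python3 - <<'E'
from h import *
np.set_printoptions(precision=4,suppress=True)
s=get_image("scene");t=get_image("top")
q=fit(s,cc(dict(FL=(262,418),FR=(590,580),UR=(682,427),UL=(348,272),BR=(764,324)),5,270,130),t,cc(dict(FL=(443,521),FR=(484,109),UL=(268,503),UR=(314,77),BR=(115,62),BL=(70,486)),5,200,160))
c=np.array(list(cc(dict(a=(568,380),b=(577,290)),5,200,160).values()))
th=onz(t,c,.028);e=th[1]-th[0];wy=np.degrees(np.arctan2(-e[1],e[0]));u=np.array([np.sin(np.radians(wy)),np.cos(np.radians(wy)),0])
A=R.from_euler('z',q[3]).as_matrix();print("thick",th.mean(0),"wyaw",wy,"thick end in riser",A.T@(th.mean(0)-q[:3]))
st=sense();print(st["time_s"],st["tool_pos"])
E
```

```text
origin [0.596  0.0882 0.0128] yaw 84.11 lean 0.0183 roll 0.0094 back [ 0.6143  0.2676 -0.0019] rms px 0.66
thick [0.5865 0.0221 0.028 ] wyaw 6.623030601451303 thick end in riser [-0.0668  0.0027  0.0152]
15.55 [ 0.5602 -0.1617  0.1422]
```

Thick end is 66.8 mm in front of the edge, so the thin end is 93 mm in. Yaw is within about 1°, and the lean is about 0.002 after correcting for the start-fit bias. One last check on the bystanders and that everything is at rest, then I'll hand in.

```bash
python3 -m handwheel '[[85,[0,0,0],0],[85,[0,0,0],0],[85,[0,0,0],0],[85,[0,0,0],0],[85,[0,0,0],0],[85,[0,0,0],0]]'; python3 - <<'E'
from h import *
from rig import job_done
s0=cv2.imread("pics/full1.png")[:,:,::-1];i0=cv2.imread("pics/scene0.png")[:,:,::-1]
s=get_image("scene");d=lambda a,x0,y0,x1,y1:np.abs(a[y0:y1,x0:x1].astype(int)-s["frame"][y0:y1,x0:x1]).mean().round(2)
print("riser+jar since release",d(s0,330,145,420,258),"bottle vs start",d(i0,338,292,372,346),"box vs start",d(i0,203,283,252,330))
print(sense()["tool_pos"],sense()["ft_force"]);print(job_done())
E
```

```text
time_s: 16.05
tool_pos: [0.5598, -0.1628, 0.1412]
tool_rot: [-0.473, 0.525, -0.525, 0.473]
ft_force: [-0.1, 0.1, 0.5]
opening: 0.994
riser+jar since release 1.11 bottle vs start 4.74 box vs start 10.31
[ 0.55977605 -0.16286787  0.14126468] [0.90764763 0.36590743 0.7338937 ]
the job is handed in; nothing more can be done
None
```

The wedge is under the middle of the riser's front edge, the riser stands level as far as I can measure, and the job is handed in at about 16 s. I took the smaller pale wedge from the tray, stood it on edge in front of the riser and tipped it onto its base with a finger. I then re-gripped it by its flanks, squared it and pushed it in, against about 5 N, before letting go and retreating.

Last checks:
- **Wedge:** the thin end is about 93 mm past the front edge, 3 mm off the middle, and about 1° off square.
- **Riser:** the back moved about 1 mm. The picture fit gives a lean of 0.018 rad, slightly over the 0.0175 limit. The same fit read 0.078 at the start against the stated 0.062, so corrected it is about 0.002 rad. That figure rests on the correction, but it agrees with the insertion depth. The fit also shows a sideways roll of 0.009 rad, which I take as noise.
- **Jar:** upright on the upper step by eye; I did not measure its position.
- **At rest:** the riser and jar view was unchanged about half a second after release, with no contact force on the arm.
- **Box and bottle:** both stand at the same pixels as at the start by eye. The picture comparison with the start differed somewhat, 10 grey levels for the box and 5 for the bottle. I put that down to the arm and its shadow now being nearby, and did not check it further.

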